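# Set out a stone lantern and water basin on the layout board

## Task

Set out the little stone garden set on the white layout board: stand the round water basin on the drawn circle, and build the lantern on the drawn square, one stone at a time from the ground up: square footing, round post, light box, then the roof. Centre every stone on what it stands on, turn the footing, light box and roof so that their sides run with the sides of the drawn square, and set the stones down gently: none may be dropped or toppled.

Things in the scene. Friction and masses are not known exactly. Their poses are not given: they have to be found in the camera images.
- footing: Lantern footing, grey stone, about 0.6 kg, loose, standing upright on the bench: square slab 88 x 88 mm, 20 mm high, its top edge bevelled, with a square seat 58 x 58 mm on top that reaches from 20 to 40 mm above the underside (grip it by the seat). Total height 40 mm. Origin: centre of the underside; x and y run along its sides, z up. Starts up to 0.35 rad off the bench's axes.
- post: Lantern post, grey stone, about 0.33 kg, loose, standing upright: round column 48 mm across and 70 mm high, flat ends (both alike), with three slightly raised bands (48 mm) round a 45 mm shaft; it grips like a 48 mm cylinder. Origin: centre of the underside; z up, its turn about z is of no matter.
- light_box: Lantern light box, grey stone, about 0.4 kg, loose, standing upright: square platform 64 x 64 mm, 14 mm high (underside bevelled to 52 mm), carrying a square box 48 x 48 mm from 14 to 60 mm above the underside, with a dark barred window 16 mm wide in each side. Its sides can be gripped as if solid; its top is flat. Total height 60 mm. Origin: centre of the underside; x and y run along its sides, z up. Starts up to 0.35 rad off the bench's axes.
- roof: Lantern roof, grey stone, about 0.5 kg, loose, upright on its flat underside: square eaves 98 x 98 mm, 11 mm high, hips rising to 20 mm at 34 mm and to 40 mm at 16 mm from the middle; on top a round knob 32 mm across, widest from 48 to 61 mm, its point at 76 mm above the underside (grip the knob). Origin: centre of the underside; x and y along the eaves, z up. Starts up to 0.35 rad off the bench's axes.
- basin: Water basin, grey stone, about 0.27 kg, loose, standing upright: round tub 66 mm across and 44 mm high with straight sides, wall 10 mm, hollow 30 mm deep. Origin: centre of the underside; z up, its turn about z is of no matter.
- square_outline: Square drawn in dark lines on the top of the white layout board, about 92 mm wide, with a small cross at its middle: the lantern's place. Flat; the board is fixed to the bench, 310 x 170 mm and 6 mm thick. Origin: centre of the square at the board's upper face; x and y run along its sides, z up. The centres of the square and of the circle are about 150 mm apart.
- circle_outline: Circle drawn in dark lines on the same board, about 70 mm across, with a small cross at its middle: the basin's place. Origin: centre of the circle at the board's upper face, z up.

How it is judged:
On the way, in this order (a step that is already met when the one before it is completed fails the run):
1. the footing stands on the drawn square, squared up to it and let go (horizontal distance between footing and square_outline below 0.01 m and z of footing in the frame of square_outline between -0.005 and 0.005 m and angle between footing's own z axis and vertical below 0.08 rad and (angle between the x axis of footing and the x axis of square_outline, either way round below 0.17 rad or angle between the x axis of footing and the y axis of square_outline, either way round below 0.17 rad) and contact force between the fingers and footing below 0.05 N), for 0.2 s.
2. the post stands centred on the footing, let go (horizontal distance between post and footing below 0.008 m and z of post in the frame of footing between 0.035 and 0.045 m and angle between post's own z axis and vertical below 0.08 rad and contact force between the fingers and post below 0.05 N), for 0.2 s.
3. the light box stands centred on the post, squared up, let go (horizontal distance between light_box and post below 0.008 m and z of light_box in the frame of post between 0.065 and 0.075 m and angle between light_box's own z axis and vertical below 0.08 rad and (angle between the x axis of light_box and the x axis of square_outline, either way round below 0.17 rad or angle between the x axis of light_box and the y axis of square_outline, either way round below 0.17 rad) and contact force between the fingers and light_box below 0.05 N), for 0.2 s.
4. the roof sits centred on the light box, squared up, let go (horizontal distance between roof and light_box below 0.008 m and z of roof in the frame of light_box between 0.055 and 0.065 m and angle between roof's own z axis and vertical below 0.08 rad and (angle between the x axis of roof and the x axis of square_outline, either way round below 0.17 rad or angle between the x axis of roof and the y axis of square_outline, either way round below 0.17 rad) and contact force between the fingers and roof below 0.05 N), for 0.2 s.
At the end, for the whole second after the job is handed in: Footing within 10 mm of the square's centre, basin within 10 mm of the circle's; post, light box and roof each within 8 mm of the stone below; all seated (height within 5 mm), upright; footing, light box and roof parallel to the square within 0.17 rad (any side first); all let go, at rest (all of step 1 and all of step 2 and all of step 3 and all of step 4 and linear speed of each of footing, post, light_box, roof, basin below 0.02 m/s and angular speed of each of footing, post, light_box, roof, basin below 0.15 rad/s and horizontal distance between basin and circle_outline below 0.01 m and z of basin in the frame of circle_outline between -0.005 and 0.005 m and angle between basin's own z axis and vertical below 0.08 rad and contact force between the fingers and basin below 0.05 N); the robot touches nothing.
It fails at once if a stone is toppled (tilted by more than 0.6 rad) (angle between any of footing, post, light_box, roof, basin's own z axis and vertical above 0.6 rad).
It fails at once if a stone is dropped (moves faster than 0.5 m/s, as after a fall of 13 mm, while not held by the fingers) ((linear speed of footing above 0.5 m/s and contact force between the fingers and footing below 0.05 N) or (linear speed of post above 0.5 m/s and contact force between the fingers and post below 0.05 N) or (linear speed of light_box above 0.5 m/s and contact force between the fingers and light_box below 0.05 N) or (linear speed of roof above 0.5 m/s and contact force between the fingers and roof below 0.05 N) or (linear speed of basin above 0.5 m/s and contact force between the fingers and basin below 0.05 N)).
It also fails if it takes over 120 s, if anything falls off the work surface, if the arm or the gripper's body presses on something with over 40 N, if the wrist force passes 120 N, or if a joint passes its speed limit or range.

## Robot

A 6-joint arm with a two-finger parallel gripper is mounted at the origin on the work surface. World frame = base frame: x ahead of the robot, y to its left, z up, the work surface at z = 0. Lengths are in m, angles in rad, forces in N, time in s.
With the tool pointing down it reaches from about 0.275 to 0.875 m from the base axis. Payload 12.5 kg.
Tool frame: the origin (TCP) lies on the centre line of the jaws, within the pads' length; the fingertips stand r.finger_overhang ahead of it and the grasp point (between the pads) lies 3 mm ahead of it (r.finger_overhang is the distance from the TCP to the fingertips, in m); z points along the fingers, y is the line along which they close (so a half turn about z gives the same grasp; the last joint's range is limited). The gripper opens to 85 mm and grips with 20 to 120 N. Pads are 22 mm wide; open, the fingers measure 114 mm over their backs; the gripper's body (76 mm by 85 mm) begins 54 mm behind the grasp point. The pads swing forward as they close: fully open they stand 13 mm farther back than shut.
Start: joints at [1.076, 0.351, 1.652, -0, 1.139, -0.085], TCP at [0.219, 0.504, 0.253] pointing down, gripper open.
Joint ranges: [-2.75, 2.75], [-0.79, 2.1], [0.01, 2.65], [-1.57, 4.71], [0.07, 3.14], [-2.87, 2.87]. Speed limits (rad/s): [2.22, 2.22, 2.79, 3.14, 3.14, 3.14].

## Interface

Orientations are given as a unit quaternion [x, y, z, w].
In Python, from cell import r, optics gives the robot as it stands. The module is installed in compiled form; this text tells all that it offers. Calls block until the motion is done:
- r.move_to(position, orientation): joint-space move of the TCP to a pose.
- r.move_linear(position, rot=None, vel=0.15): straight line of the TCP; rot=None keeps the orientation; vel is the mean speed in m/s.
- r.set_joints(angles): joint-space move.
- r.set_gripper(opening, squeeze=None): opening from 0.0 (shut) to 1.0 (fully open); squeeze is the grip in N (None keeps the last); returns when the fingers have stopped.
- r.sleep(seconds).
- r.inverse_kinematics(position, orientation): joint angles nearest the present ones, or None.
- optics.get_image(name): name is "side" or "top"; returns a dict with "pixels" (400x640x3 uint8, red, green, blue), "depth" (400x640 float32, m along the optical axis (not along the pixel's ray), 0 where there is no reading), "fx", "fy", "cx", "cy" (pixels), "camera_from_world" (4x4, takes a point from world to camera coordinates). Camera axes: x right, y down, z forward; pixel columns grow to the right and rows downward; lengths in m; the calibration is good to about 2 mm. A picture is of the moment at which its call begins.
A pose or a line that the arm cannot do raises r.PlanningError and nothing moves.
- r.hand_in(): hands the job in; it is judged then, once.
Readings, each from a call of its own:
- r.current_t(): time.
- r.current_q(): joint angles.
- r.current_qvel(): joint speeds.
- r.current_effort(): joint torques, N m.
- r.current_tool_pos(): TCP position.
- r.current_ee_rot(): TCP orientation.
- r.current_contact_force(): force on the tool from outside, world axes, zero at the start.
- r.current_torque(): the same for the moment, N m.
- r.current_opening(): opening from 0.0 (shut) to 1.0 (fully open).
- r.current_finger_force(): force on a finger pad.
Only numpy, scipy, OpenCV 4.12 (cv2) and the standard library are available. Lean on these libraries where they do the work, as an engineer would, in place of code of your own. Each camera call takes 0.05 s, during which the arm holds its last target. There are 200 camera calls.

## Working session

There is one attempt and no reset: what is moved stays moved. The work goes in short steps, each a Python script; the robot and the scene stay as the last script left them, time stands still between calls to the robot, and variables do not carry over. Pictures are saved under pics/ and viewed, at most 14 in all, crops included, and the job is handed in when it is done.

```bash
mkdir -p pics; python3 - <<'E'
from cell import r,optics
import cv2,numpy as np
for n in("top","side"):
    d=optics.get_image(n); cv2.imwrite(f"pics/{n}0.png",d["pixels"][:,:,::-1])
    np.savez(f"{n}0.npz",**d)
    T=d["camera_from_world"]; print(n,d["fx"],d["fy"],d["cx"],d["cy"],T.round(4).tolist(),(-T[:3,:3].T@T[:3,3]).round(3),(d["depth"]>0).mean())
print(r.finger_overhang,r.current_ee_rot(),r.current_t())
E
```

```text
top 473.25394440447536 473.25394440447536 324.0985913648418 196.55719056863447 [[0.0045, -0.9999, -0.0115, 0.0117], [-0.9978, -0.0037, -0.0659, 0.515], [0.0659, 0.0118, -0.9978, 1.2128], [0.0, 0.0, 0.0, 1.0]] [ 4.340e-01 -1.000e-03  1.244e+00] 0.9960546875
side 373.8330125213823 373.8330125213823 323.89140798779397 198.78432031844457 [[-0.9962, -0.0875, -0.0018, 0.5281], [-0.0468, 0.5493, -0.8343, 0.0564], [0.074, -0.831, -0.5513, 0.9445], [0.0, 0.0, 0.0, 1.0]] [0.459 0.8   0.569] 0.9958828125
0.022 [ 2.03484594e-01  9.79078000e-01 -5.20470129e-04 -1.39907878e-04] 0.1
```

View pics/top0.png

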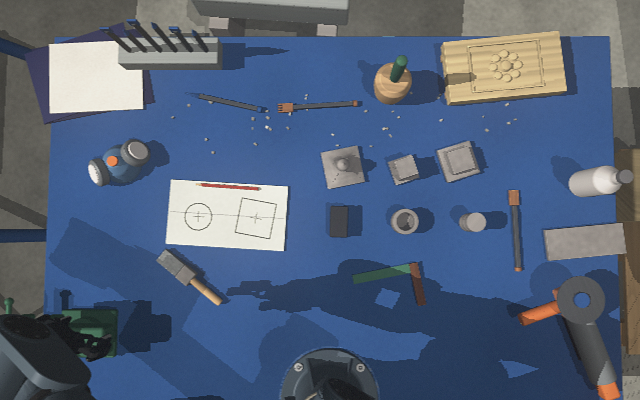

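View pics/side0.png

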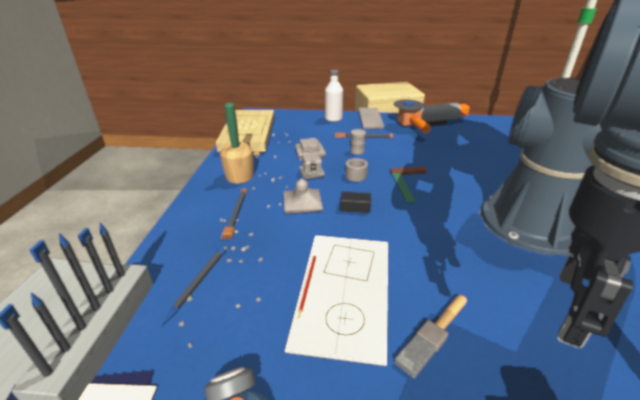

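The top view shows the roof at (343,166), light box (403,169), footing (459,161), basin (404,221) and post (472,222). The board has the circle at (198,216) and the square at (256,218). The side view shows the same arrangement and a free path.

```bash
cat >vis.py <<'E'
import cv2,numpy as np
def cloud(d):
    v,u=np.mgrid[:400,:640]; Z=d["depth"].astype(float)
    c=np.stack([(u-d["cx"])/d["fx"]*Z,(v-d["cy"])/d["fy"]*Z,Z],-1); T=d["camera_from_world"]
    return (c-T[:3,3])@T[:3,:3]
def ray(d,uv,z):
    uv=np.asarray(uv,float).reshape(-1,2); T=d["camera_from_world"]
    c=np.c_[(uv[:,0]-d["cx"])/d["fx"],(uv[:,1]-d["cy"])/d["fy"],np.ones(len(uv))]@T[:3,:3]
    o=-T[:3,:3].T@T[:3,3]; return (o+c*((z-o[2])/c[:,2])[:,None])[:,:2]
def slab(d,P,uv,z,lo,hi,R=30):
    "largest blob with height in lo..hi near pixel uv; outline cast to plane z"
    m=((P[...,2]>lo)&(P[...,2]<hi)).astype(np.uint8); w=np.zeros_like(m)
    u,v=map(int,uv); w[max(0,v-R):v+R,max(0,u-R):u+R]=1
    cs,_=cv2.findContours(m*w,cv2.RETR_EXTERNAL,cv2.CHAIN_APPROX_NONE)
    c=max(cs,key=cv2.contourArea).reshape(-1,2); q=(ray(d,c,z)*1000).astype(np.float32)
    mm=cv2.moments(q); ctr=np.array([mm["m10"],mm["m01"]])/mm["m00"]
    (a,s,t)=cv2.minAreaRect(q); return ctr.round(1),np.round(a,1),np.round(s,1),round((t+45)%90-45,1),round(2*np.sqrt(abs(mm["m00"])/np.pi),1)
E
python3 - <<'E'
from vis import *
d=dict(np.load("top0.npz")); P=cloud(d)
for n,uv in dict(roof=(343,166),light=(403,169),foot=(459,161),basin=(404,221),post=(472,222)).items():
    u,v=uv; w=P[v-30:v+30,u-30:u+30,2]; print(n,np.histogram(w,np.arange(-.005,.085,.005))[0])
S=[("roof eave",(343,166),.011,.006,.09),("roof knob",(343,163),.055,.047,.09),("light plat",(403,169),.014,.007,.07),("light top",(403,169),.06,.05,.07),
("foot slab",(459,161),.02,.01,.05),("foot seat",(459,161),.04,.032,.05),("basin",(404,221),.044,.03,.05),("post",(472,222),.07,.06,.08)]
for n,uv,z,lo,hi in S: print(n,*slab(d,P,uv,z,lo,hi))
g=cv2.cvtColor(d["pixels"],cv2.COLOR_RGB2GRAY); sub=g[175:255,160:295]
hsv=cv2.cvtColor(d["pixels"],cv2.COLOR_RGB2HSV)
m=cv2.adaptiveThreshold(cv2.resize(sub,None,fx=4,fy=4,interpolation=cv2.INTER_CUBIC),255,cv2.ADAPTIVE_THRESH_MEAN_C,cv2.THRESH_BINARY_INV,41,15)
cs,h=cv2.findContours(m,cv2.RETR_CCOMP,cv2.CHAIN_APPROX_NONE)
for c,k in zip(cs,h[0]):
    A=cv2.contourArea(c)
    if A<3000: continue
    q=(ray(d,(c.reshape(-1,2)+.5)/4-.5+[160,175],.006)*1000).astype(np.float32)
    mm=cv2.moments(q); print(A,k[3]>=0,[round(mm[x]/mm["m00"],1) for x in("m10","m01")],[np.round(x,1) for x in cv2.minAreaRect(q)])
b=P[180:250,170:285,2]; print("board z",np.percentile(b,[5,50,95]))
E
```

```text
roof [1309  759   98  318  320  218  139   91   67   16    3    2   14   41
   51   17    3]
light [1797 1015   45  141   46    9    7    7    9    3    8   25  230  114
    2    0    0]
foot [1456  853   50  120  361  118   10   34  318  177    4    0    0    0
    0    0    0]
basin [1803 1058   55  160   50   14   15   15   45  195   36    0    0    0
    0    0    0]
post [1835 1143   38   23    9    7    2   11   19   10   12    2    5   23
  172  111    2]
roof eave [594.  -34.2] [593.9 -34.3] [97.7 98. ] 11.6 107.6
roof knob [594.4 -34.4] [595.1 -34.1] [30.6 30.3] 0.2 30.3
light plat [ 587.6 -193.9] [ 587.4 -193.9] [63.7 66.3] 18.7 70.5
light top [ 587.1 -192.7] [ 587.  -192.5] [47.  49.4] 18.7 52.1
foot slab [ 608.6 -334.9] [ 608.6 -334.5] [87.5 88.9] 17.4 96.5
foot seat [ 609.1 -335.5] [ 608.9 -335.2] [58.1 59.2] 17.4 63.6
basin [ 452.1 -192.3] [ 452.1 -192.6] [60.6 63.3] 0.2 63.4
post [ 450.3 -361.8] [ 449.9 -362.1] [44.4 49.3] 0.2 46.4
10040.5 False [462.9, 345.0] [array([463.6, 343.9]), array([76. , 76.9]), np.float64(37.9)]
7968.0 True [462.9, 344.7] [array([462.4, 344.5]), array([66.8, 66.6]), np.float64(0.2)]
21432.5 False [459.3, 193.8] [array([461.1, 203.6]), array([119.4,  97.6]), np.float64(79.6)]
18069.5 True [459.2, 193.6] [array([459.2, 193.3]), array([90.4, 90.4]), np.float64(79.6)]
144646.5 False [467.0, 270.8] [array([459.2, 270.6]), array([331. , 207.5]), np.float64(86.9)]
123956.5 True [467.4, 269.7] [array([467.8, 270.1]), array([314.3, 173.3]), np.float64(86.7)]
board z [-0.00092154  0.00485447  0.00960834]
```

Everything measures to its stated size, so I'll write the pick/place helper and start with the basin.

```bash
cat >pp.py <<'E'
from cell import r,optics
import numpy as np
from math import radians,sin,cos
def rot(th): h=radians(90-th)/2; return [sin(h),cos(h),0,0]
def Fz(): return np.mean([(r.sleep(.02),r.current_contact_force()[2])[1] for _ in range(5)])
def pick(xy,th,h,width,zup,squeeze=50):
    x,y=xy
    r.set_gripper(min(1,(width+14)/85))
    r.move_to([x,y,h+.12],rot(th)); r.move_linear([x,y,h+.01],vel=.12); r.move_linear([x,y,h],vel=.04)
    f=Fz(); r.set_gripper(0,squeeze)
    print("grip",round(r.current_opening()*85,1),"mm, force",r.current_finger_force(),"dFz at close",round(Fz()-f,1))
    r.move_linear([x,y,h+.02],vel=.05); r.move_linear([x,y,zup],vel=.2)
    print("held",round(r.current_opening()*85,1),"Fz",round(Fz(),1))
def place(xy,th,h,width,zup):
    "h = expected TCP height at touch-down"
    x,y=xy
    r.move_linear([x,y,zup],rot(th),vel=.22); r.move_linear([x,y,h+.02],vel=.15); r.move_linear([x,y,h+.003],vel=.03)
    f=Fz(); z=h+.003
    while z>h-.005:
        z-=.0005; r.move_linear([x,y,z],vel=.02); g=Fz()
        if abs(g-f)>3: break
    print("touch at",round((z-h)*1000,1),"mm, dF",round(g-f,1))
    r.set_gripper(min(1,(width+14)/85)); print("open",round(r.current_opening()*85,1))
    r.move_linear([x,y,h+.08],vel=.08); r.move_linear([x,y,zup],vel=.2); print("t",r.current_t())
E
python3 - <<'E'
from pp import *
from vis import *
r.move_linear([*r.current_tool_pos()[:2],.32],vel=.2)
pick((.4521,-.1925),0,.036,66,.2)
d=optics.get_image("side"); cv2.imwrite("pics/s1.png",d["pixels"][:,:,::-1])
place((.4627,.3448),-10.4,.042,66,.2)
r.move_to([.45,-.1,.32],rot(17.4))
d=optics.get_image("top"); cv2.imwrite("pics/t1.png",d["pixels"][100:300,150:500,::-1]); P=cloud(d)
print(*slab(d,P,(198,214),.05,.035,.06))
E
```

```text
grip 65.0 mm, force 52.86295987665653 dFz at close 10.8
held 64.9 Fz -2.4
touch at 0.5 mm, dF 5.6
open 79.8
t 15.0583
[464.  341.5] [463.6 341.1] [63.2 68.6] 0.2 65.1
```

View pics/t1.png

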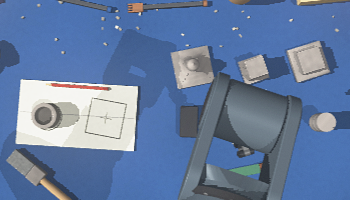

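View pics/s1.png

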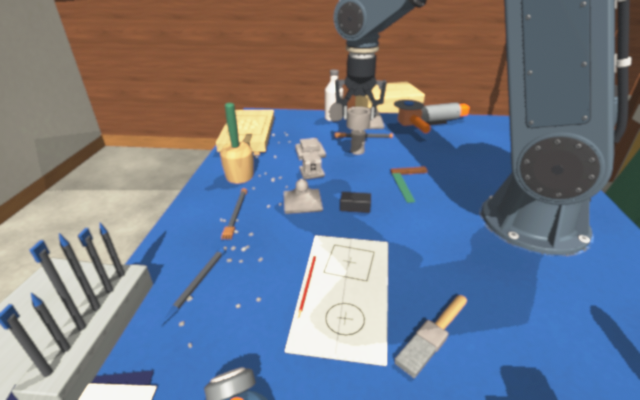

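The pictures show the basin standing on the circle (crop 47,116) and a sound grip while it was carried. Next is the footing, then the post.

```bash
python3 - <<'E'
from pp import *
from vis import *
pick((.6089,-.3353),17.4,.046,58,.2)
place((.4592,.1935),-10.4,.052,58,.2)
r.move_to([.45,-.15,.32],rot(0))
d=optics.get_image("top"); cv2.imwrite("pics/t2.png",cv2.resize(d["pixels"][170:260,150:300,::-1],None,fx=4,fy=4)); P=cloud(d); np.savez("t2.npz",**d)
print(*slab(d,P,(256,216),.046,.039,.055)); print(*slab(d,P,(256,216),.026,.016,.055))
E
```

```text
grip 56.5 mm, force 55.69559454917908 dFz at close 5.9
held 56.2 Fz -5.8
touch at 0.0 mm, dF 11.4
open 72.0
t 30.0333
[460.8 191.8] [460.7 191.4] [59.  57.7] -10.1 62.8
[460.7 191.1] [460.7 191.1] [88.  87.3] -10.3 96.0
```

View pics/t2.png

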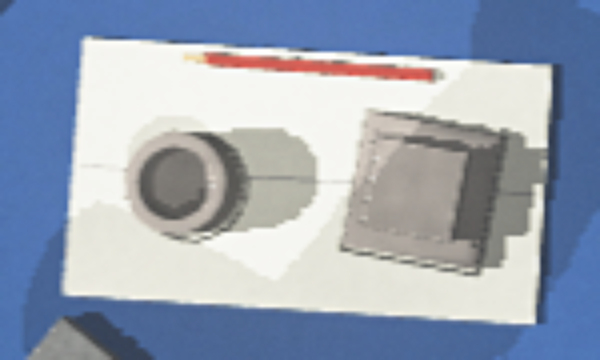

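The footing sits squarely on the drawn square. Now the post.

```bash
python3 - <<'E'
from pp import *
from vis import *
pick((.4501,-.3621),0,.050,48,.22)
place((.4592,.1933),-10.4,.096,48,.22)
r.move_to([.45,-.15,.32],rot(18.7))
d=optics.get_image("top"); P=cloud(d)
print(*slab(d,P,(260,212),.116,.108,.13)); print(*slab(d,P,(256,216),.026,.016,.055))
print(*slab(d,P,(403,169),.06,.054,.07))
E
```

```text
grip 46.7 mm, force 51.289862394332886 dFz at close 5.7
held 47.2 Fz -3.9
touch at 0.0 mm, dF 9.5
open 62.2
t 44.3083
[460.5 191.5] [460.7 191.1] [45.9 47. ] -44.5 45.8
[459.8 183.8] [460.7 191. ] [88.3 87.3] -10.3 76.0
[ 592.6 -191.4] [ 588.5 -192.3] [44.5 48.6] 17.9 44.4
```

```bash
python3 - <<'E'
from pp import *
from vis import *
pick((.5871,-.1926),18.7,.046,48,.28)
place((.4592,.1933),-10.4,.162,48,.28)
r.move_to([.5,-.15,.36],rot(11.6))
d=optics.get_image("top"); P=cloud(d); cv2.imwrite("pics/t3.png",cv2.resize(d["pixels"][130:260,150:380,::-1],None,fx=3,fy=3))
print(*slab(d,P,(254,212),.176,.168,.19))
E
```

```text
grip 47.4 mm, force 53.179855942726135 dFz at close 4.3
held 46.9 Fz -4.5
touch at 0.0 mm, dF 6.6
open 62.2
t 57.9167
[460.7 192.1] [460.7 191.9] [48.5 47.8] -10.4 51.9
```

View pics/t3.png

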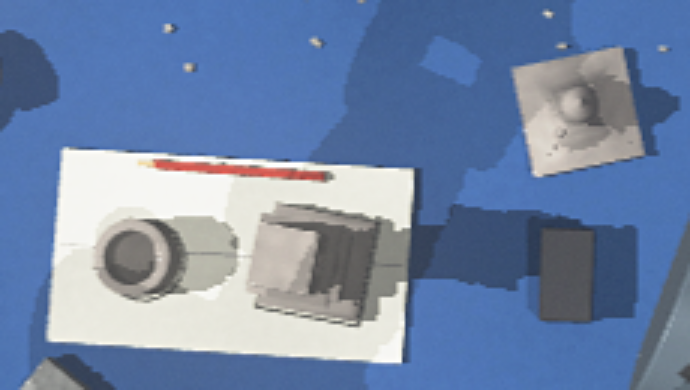

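The light box is seated and squared at crop (285,255), and the roof at (578,105) is clear to pick.

```bash
python3 - <<'E'
from pp import *
from vis import *
pick((.5942,-.0343),11.6,.064,32,.34,60)
place((.4592,.1933),-10.4,.240,32,.34)
r.move_to([.5,-.15,.36],rot(11.6))
d=optics.get_image("top"); P=cloud(d); cv2.imwrite("pics/t4.png",cv2.resize(d["pixels"][170:260,150:300,::-1],None,fx=4,fy=4))
print(*slab(d,P,(254,212),.187,.178,.27)); print(*slab(d,P,(254,212),.230,.221,.27))
d=optics.get_image("side"); cv2.imwrite("pics/s4.png",cv2.resize(d["pixels"][120:380,250:450,::-1],None,fx=2,fy=2))
E
```

```text
grip 29.9 mm, force 58.89685392379761 dFz at close 5.3
held 29.4 Fz -5.1
touch at 0.0 mm, dF 7.5
open 46.2
t 71.05
[462.  190.3] [461. 193.] [98.3 97.8] -10.4 105.3
[461.  193.9] [460.6 194.8] [30.  32.3] 0.2 31.1
```

View pics/t4.png

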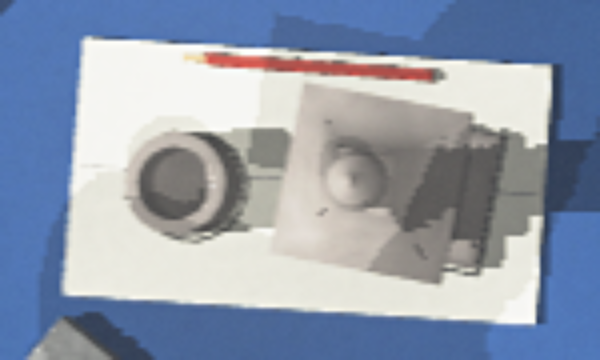

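View pics/s4.png

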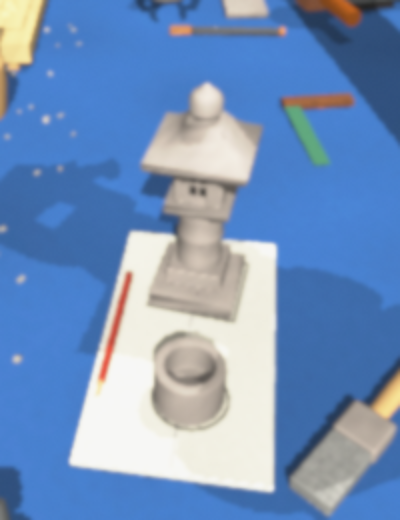

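```bash
python3 - <<'E'
from vis import *
d=dict(np.load("t2.npz")); P=cloud(d)
for lo in(.04,.043,.046): print(*slab(d,P,(197,216),.05,lo,.06))
E
```

```text
[464.3 342. ] [463.6 342.4] [63.2 66.2] 0.3 64.3
[464.3 342.5] [464.1 342.1] [65.2 64.1] -25.6 63.8
[464.2 343.1] [463.6 343.6] [63.2 63.7] 0.3 61.8
```

The basin is within about 3 mm of the circle's centre. All checks pass, so I'm handing in.

```bash
python3 -c "
from cell import r
print(r.hand_in())"
```

```text
the job is handed in; nothing more can be done
None
```

The job is handed in, verdict not shown: by the top camera the basin is about 3 mm from the circle's centre, the footing about 2–3 mm from the square's, each stone above within about 1–2 mm of the one below, all squared up, about 71 s used.

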